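Load the bowl polisher and hold its recessed start button

TASK

Use the scoop to move at least three of the five porcelain polishing balls from the tray into the polisher's bowl without touching the balls with the gripper, then set the scoop down upright on the bench or in the tray and let go of it. After that take the stylus from its wooden block, reach it through the round aperture in the polisher's panel and press the recessed start button down; finish while still holding the stylus with the button pressed. Do not press the button before the bowl is loaded, and leave the anvil, the bottle and the jar where they are.

Things in the scene. Friction and masses are not known exactly. Their poses are not given: they have to be found in the camera images.
- tray: Fixed open steel tray, 210 x 91 mm, walls and floor 4 mm thick, 83 mm wide inside. Origin: centre of the underside; x along its length, away from the robot. End walls upright, inner faces at x = -101 and +101 mm; a 45-degree fillet 12 mm wide and high fills the floor corner at the -x end. Walls 32 mm high; the -x end wall and the sides from x = -101 to -21 mm are 60 mm high.
- scoop: Aluminium scoop, about 120 g, standing upright in the tray's +x end, mouth towards the -x end, balls between. Origin: centre of the underside; x from mouth to back, z up. 71 mm wide outside (66 inside), floor 3 mm thick, side walls 22 mm high from x = -28 to +36 mm, back wall 26 mm high at x = +36 mm. It is gripped by its upright handle.
- scoop_mouth (a point): Middle of the scoop's mouth edge, 37 mm in front (-x) of its origin, 1 mm above the underside. From it a gentle wedge lip rises to 4.6 mm at 15 mm behind the edge, then drops to the floor: balls stay in while the scoop is level and roll out when the mouth is tipped down more than about 40 degrees.
- scoop_grip (a point): Point of the scoop's upright wooden handle to grip, 78 mm above the underside, 30 mm behind (+x of) the scoop's origin. The grip is a flat bar 12 mm thick along the scoop's x, 26 mm wide along y, from 47 to 105 mm above the underside.
- ball1: White porcelain polishing ball, 20 mm in diameter, about 11 g, on the tray's floor. Origin: its centre. Glazed and smooth (friction about 0.35), they roll only on slopes over about 9 degrees.
- ball2: White porcelain polishing ball, 20 mm in diameter, about 11 g, on the tray's floor. Origin: its centre.
- ball3: White porcelain polishing ball, 20 mm in diameter, about 11 g, on the tray's floor. Origin: its centre.
- ball4: White porcelain polishing ball, 20 mm in diameter, about 11 g, on the tray's floor. Origin: its centre.
- ball5: White porcelain polishing ball, 20 mm in diameter, about 11 g, on the tray's floor. Origin: its centre.
- polisher: Fixed grey bowl polisher, housing 150 mm (x) by 240 mm (y), 55 mm high. Origin: centre of the underside; x away from the robot, y to the robot's left. On its top, towards +y, stands the round black open bowl; its panel towards -y has the round aperture. It turns by up to 0.25 rad.
- bowl_floor (a point): Centre of the bowl's inner floor, 60 mm above the bench. The bowl is round, 57 mm inside radius at the floor and 70 mm at the rim; its rim is 55 mm above this point (115 mm above the bench), outer rim radius 74 mm.
- aperture (a point): Centre of the round aperture (18 mm in diameter, with a steel bezel) at the level of the panel's flat top, 55 mm above the bench; the shaft goes straight down (z up). The bowl's outer rim passes 46 mm from this centre, on the +y side, and stands 60 mm above the panel.
- button_top (a point): Centre of the top of the start button, a white plunger 15 mm in diameter inside the aperture, 22 mm below the panel's top. It moves straight down.
- start_button (a joint): Travel of the start button in m: 0 released, 0.006 fully down. Springs back: it begins to move at 2.4 N and is fully down at 6 N.
- stylus_block: Fixed wooden block, 70 x 70 mm, 52 mm high, with one upright 11 mm hole through its centre in which the stylus stands. Origin: centre of the underside.
- stylus: Stylus, about 60 g, upright in its block. Origin: centre of its lower tip (4 mm above the bench at the start); z up along it. Steel rod 8 mm in diameter from 0 to 48 mm, brass collar 22 mm in diameter from 48 to 52 mm (it rests on the block's top), round dark wooden handle 16 mm in diameter from 52 to 108 mm.
- anvil: Bystander: small steel bench anvil, 70 x 55 mm foot, 55 mm high, with a horn to its -x side that reaches 61 mm from its centre. Origin: centre of the underside. Stands at the place that the stylus block does not have (the two change places).
- bottle: Bystander: small clear glass bottle, 44 mm in diameter, 100 mm high, beyond the polisher. Origin: centre of the underside.
- jar: Bystander: amber glass jar with black cap, 56 mm in diameter, 55 mm high. Origin: centre of the underside.
Mind the look-alikes: they are no part of the job. There is more than one size of the stylus; the job needs the smaller.

How it is judged:
On the way, in this order (a step that is already met when the one before it is completed fails the run):
1. at least three balls lie in the polisher's bowl ((distance between each of ball1, ball2, ball3 and bowl_floor below 0.072 m or distance between each of ball1, ball2, ball4 and bowl_floor below 0.072 m or distance between each of ball1, ball2, ball5 and bowl_floor below 0.072 m or distance between each of ball1, ball3, ball4 and bowl_floor below 0.072 m or distance between each of ball1, ball3, ball5 and bowl_floor below 0.072 m or distance between each of ball1, ball4, ball5 and bowl_floor below 0.072 m or distance between each of ball2, ball3, ball4 and bowl_floor below 0.072 m or distance between each of ball2, ball3, ball5 and bowl_floor below 0.072 m or distance between each of ball2, ball4, ball5 and bowl_floor below 0.072 m or distance between each of ball3, ball4, ball5 and bowl_floor below 0.072 m)), for 0.3 s.
2. the scoop stands upright on the bench or in the tray, let go (height (world z) of scoop below 0.03 m and angle between scoop's own z axis and vertical below 0.25 rad and contact force between the fingers and scoop below 0.1 N and linear speed of scoop below 0.03 m/s), for 0.2 s.
3. the start button is held down with the gripped stylus (value of joint start_button above 0.004 m and contact force between stylus and polisher above 2 N and contact force between the fingers and stylus above 2 N), for 0.3 s.
At the end, for the whole second after the job is handed in: Three or more balls in the bowl; scoop let go, standing within 0.25 rad of upright on bench or tray (under 30 mm); fingers hold the stylus (over 2 N) within 0.35 rad of upright, and it keeps the start button down at least 4 of its 6 mm (over 2 N) (all of step 2 and all of step 3 and (distance between each of ball1, ball2, ball3 and bowl_floor below 0.072 m or distance between each of ball1, ball2, ball4 and bowl_floor below 0.072 m or distance between each of ball1, ball2, ball5 and bowl_floor below 0.072 m or distance between each of ball1, ball3, ball4 and bowl_floor below 0.072 m or distance between each of ball1, ball3, ball5 and bowl_floor below 0.072 m or distance between each of ball1, ball4, ball5 and bowl_floor below 0.072 m or distance between each of ball2, ball3, ball4 and bowl_floor below 0.072 m or distance between each of ball2, ball3, ball5 and bowl_floor below 0.072 m or distance between each of ball2, ball4, ball5 and bowl_floor below 0.072 m or distance between each of ball3, ball4, ball5 and bowl_floor below 0.072 m) and angle between stylus's own z axis and vertical below 0.35 rad); the arm keeps its last pose, push and grip.
It fails at once if the anvil is pushed away (over 30 mm) (distance of anvil from where it was at the start of the episode above 0.03 m).
It fails at once if the bottle is pushed away (over 30 mm) (distance of bottle from where it was at the start of the episode above 0.03 m).
It fails at once if the jar is pushed away (over 30 mm) (distance of jar from where it was at the start of the episode above 0.03 m).
It fails at once if the gripper touches a ball (contact force between the fingers and ball1 above 0.3 N or contact force between the fingers and ball2 above 0.3 N or contact force between the fingers and ball3 above 0.3 N or contact force between the fingers and ball4 above 0.3 N or contact force between the fingers and ball5 above 0.3 N).
It fails at once if the button is pressed before the bowl is loaded (value of joint start_button above 0.003 m and not (distance between each of ball1, ball2, ball3 and bowl_floor below 0.072 m or distance between each of ball1, ball2, ball4 and bowl_floor below 0.072 m or distance between each of ball1, ball2, ball5 and bowl_floor below 0.072 m or distance between each of ball1, ball3, ball4 and bowl_floor below 0.072 m or distance between each of ball1, ball3, ball5 and bowl_floor below 0.072 m or distance between each of ball1, ball4, ball5 and bowl_floor below 0.072 m or distance between each of ball2, ball3, ball4 and bowl_floor below 0.072 m or distance between each of ball2, ball3, ball5 and bowl_floor below 0.072 m or distance between each of ball2, ball4, ball5 and bowl_floor below 0.072 m or distance between each of ball3, ball4, ball5 and bowl_floor below 0.072 m)).
It also fails if it takes over 72 s, if anything falls off the work surface, if the arm or the gripper's body presses on something with over 40 N, if the wrist force passes 120 N, or if a joint passes its speed limit or range.

ROBOT

A 7-joint arm with a two-finger parallel gripper is mounted at the origin on the work surface. World frame = base frame: x ahead of the robot, y to its left, z up, the work surface at z = 0. Lengths are in m, angles in rad, forces in N, time in s.
With the tool pointing down it reaches from about 0.4 to 0.9 m from the base axis. Payload 5.5 kg.
Tool frame: the origin (TCP) lies midway between the tips of the shut fingers; the grasp point (between the pads) lies 19 mm behind it (manip.grip_depth is the distance from the TCP to the grasp point, in m); z points along the fingers, y is the line along which they close (so a half turn about z gives the same grasp; the last joint's range is limited). The gripper opens to 92 mm and grips with 3 to 60 N. Pads are 19 mm wide; open, the fingers measure 130 mm over their backs; the gripper's body (75 mm by 190 mm) begins 47 mm behind the grasp point.
Start: joints at [1.59, 0.501, -0.427, 1.55, 0.221, 1.138, -0.21], TCP at [0.157, -0.631, 0.227] pointing down, gripper open.
Joint ranges: [-2.88, 2.88], [-0.31, 2.03], [-1.54, 1.56], [0.2, 2.42], [-1.41, 4.55], [0.19, 2.02], [-2.57, 2.57]. Speed limits (rad/s): [2.57, 2.57, 3.14, 3.14, 3.14, 3.14, 3.14].

INTERFACE

Orientations are given as a unit quaternion [x, y, z, w].
In Python, from bench import manip, effector, viewer gives the robot as it stands. Calls block until the motion is done:
- manip.move_pose(position, orientation): joint-space move of the TCP to a pose.
- manip.servo_line(position, ori=None, vel=0.15): straight line of the TCP; ori=None keeps the orientation; vel is the mean speed in m/s.
- manip.movej(angles): joint-space move.
- effector.open_jaws() and effector.close(f_grip=None): open the fingers fully, or close them until they stop; f_grip is the grip in N (None keeps the last).
- manip.sleep(seconds).
- manip.solve_ik(position, orientation): joint angles nearest the present ones, or None.
- viewer.get_image(name): name is "side" or "top"; returns the picture (384x512x3 uint8, red, green, blue); there is no depth.
- viewer.get_calibration(name): a dict with "vfov" (degrees; the focal length in pixels is half the picture's height over the tangent of half this angle, whatever the lens; pixels are square), "cx", "cy" (the principal point, pixels), "dist_coeffs" ([k1, k2, p1, p2, k3] as OpenCV has them; the pictures are not rectified), "eye" and "attitude" of the camera in the world. Camera axes: x right, y down, z forward; pixel columns grow to the right and rows downward; lengths in m; the calibration is good to about 2 mm. A picture is of the moment at which its call begins. get_calibration takes no time and is no camera call.
A pose or a line that the arm cannot do raises manip.PlanningError and nothing moves.
- manip.hand_in(): hands the job in; it is judged then, once.
Readings, each from a call of its own:
- manip.current_clock(): time.
- manip.current_q(): joint angles.
- manip.current_joint_velocities(): joint speeds.
- manip.current_tau(): joint torques, N m.
- manip.current_tool_pos(): TCP position.
- manip.current_tcp_rot(): TCP orientation.
- manip.current_force(): force on the tool from outside, world axes, zero at the start.
- manip.current_wrist_torque(): the same for the moment, N m.
- manip.current_finger_gap(): finger opening in m.
- manip.current_gripper_force(): force on a finger pad.
Only numpy, scipy, OpenCV 4.12 (cv2) and the standard library are available. Lean on these libraries where they do the work, as an engineer would, in place of code of your own. Each camera call takes 0.05 s, during which the arm holds its last target. There are 200 camera calls.

## Working session

There is one attempt and no reset: what is moved stays moved. The work goes in short steps, each a Python script; the robot and the scene stay as the last script left them, time stands still between calls to the robot, and variables do not carry over. Pictures are saved under pics/ and viewed, at most 14 in all, crops included, and the job is handed in when it is done.

```bash
ls; mkdir -p pics; python3 - <<'E'
from bench import manip, effector, viewer
import cv2
for n in("side","top"):
    im=viewer.get_image(n); cv2.imwrite(f"pics/{n}0.png",im[:,:,::-1]); 
    c=viewer.get_calibration(n); print(n,c)
print(manip.current_clock(),manip.current_tcp_rot(),manip.current_tool_pos())
E
```

```text
pics
side {'vfov': 47.1643862471269, 'cx': 253.92295680206735, 'cy': 190.74219545154352, 'dist_coeffs': array([-0.00602029,  0.        ,  0.        ,  0.        ,  0.        ]), 'eye': array([ 0.35004014, -0.85363141,  0.82154781]), 'attitude': array([ 0.89634014, -0.14586169,  0.06142294, -0.4141569 ])}
top {'vfov': 45.151008026379024, 'cx': 246.4021670628339, 'cy': 190.9354637766714, 'dist_coeffs': array([-0.13793451,  0.        ,  0.        ,  0.        ,  0.        ]), 'eye': array([ 0.32150663, -0.05348915,  1.41501649]), 'attitude': array([ 0.71024371, -0.69764279,  0.06494842, -0.068045  ])}
0.1 [ 9.92576394e-01  1.21619818e-01 -7.81962511e-05 -8.46336151e-04] [ 0.15671383 -0.63020226  0.22580936]
```

View pics/side0.png

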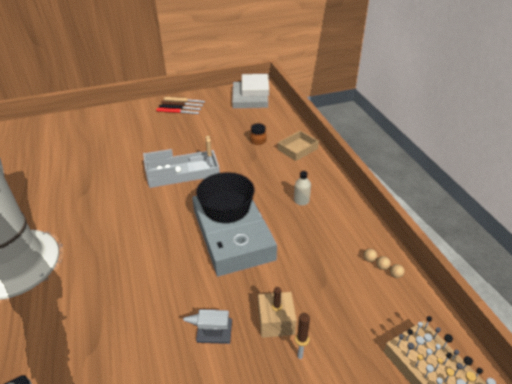

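View pics/top0.png

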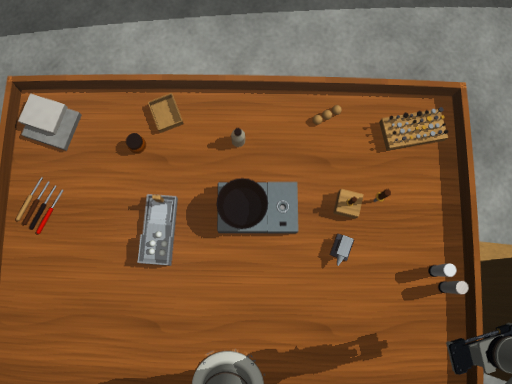

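The side view shows the tray at (182,165) with the scoop handle at (209,148), the bowl at (226,197), the aperture at (241,240), the block with a stylus at (277,310) and a bigger stylus at (303,330). In the top view the tray is at (157,230), the handle at (157,198), the bowl at (242,204), the aperture at (283,207) and the block at (349,203). I'll enlarge the crops next.

```bash
cat > h.py <<'E'
from bench import manip, effector, viewer
import cv2, numpy as np
from scipy.spatial.transform import Rotation as R
def cal(n):
    c=viewer.get_calibration(n); f=192/np.tan(np.radians(c["vfov"]/2))
    K=np.array([[f,0,c["cx"]],[0,f,c["cy"]],[0,0,1]]); return K,c["dist_coeffs"],c["eye"],R.from_quat(c["attitude"])
def ray(n,p):
    K,d,e,r=cal(n); u=cv2.undistortPoints(np.array([[p]],float),K,d)[0,0]
    v=r.apply([u[0],u[1],1]); return e,v/np.linalg.norm(v)
def plane(n,p,z):
    e,v=ray(n,p); return e+v*(z-e[2])/v[2]
def tri(ps,pt):
    a,u=ray("side",ps); b,v=ray("top",pt)
    s=np.linalg.lstsq(np.c_[u,-v],b-a,rcond=None)[0]
    P,Q=a+u*s[0],b+v*s[1]; return (P+Q)/2,np.linalg.norm(P-Q)
def proj(n,P):
    K,d,e,r=cal(n); q=r.inv().apply(np.atleast_2d(P)-e)
    return cv2.projectPoints(q,np.zeros(3),np.zeros(3),K,d)[0][:,0]
def shot(n): return viewer.get_image(n)[:,:,::-1].copy()
E
python3 - <<'E'
import cv2,numpy as np
s=cv2.imread('pics/side0.png');t=cv2.imread('pics/top0.png')
def c(i,x,y,w,h,k): return cv2.resize(i[y:y+h,x:x+w],None,fx=k,fy=k,interpolation=cv2.INTER_CUBIC)
a=c(s,140,130,100,75,4);b=c(t,130,190,100,75,4)   # tray
d=c(s,190,225,100,75,4);e=c(t,210,175,100,75,4)
cv2.imwrite('pics/crop1.png',np.vstack([np.hstack([a,b]),np.hstack([d,e])]))
d=c(s,240,275,80,90,5);e=c(t,325,180,80,90,5)
cv2.imwrite('pics/crop2.png',np.hstack([d,e]))
E
```

```text
(no output)
```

View pics/crop1.png

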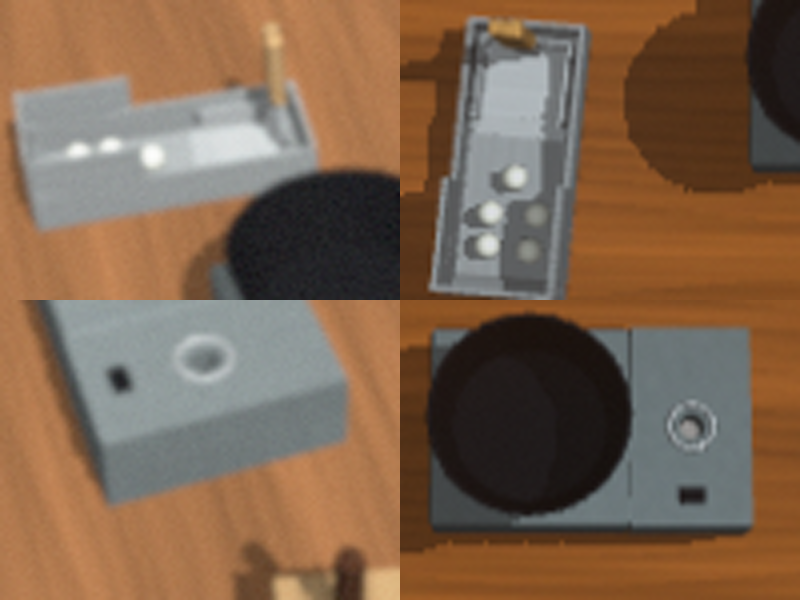

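View pics/crop2.png

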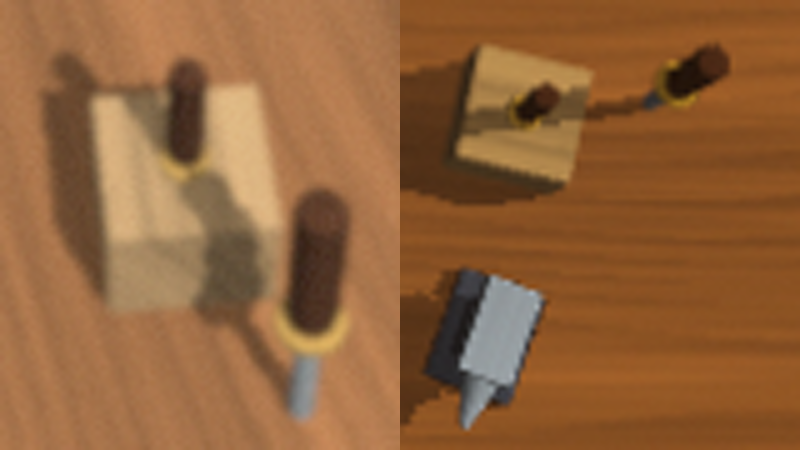

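Crop 1: the tray rim corners, five balls (three bright, two in shadow), the scoop handle's top end and the bezel are all clear. Crop 2: the smaller stylus stands in the block, and the look-alike stands free beside it on the -y side. I'll triangulate these now.

```bash
python3 - <<'E'
from h import *
np.set_printoptions(precision=4,suppress=True)
S=lambda u,v,x,y,k:((u+.5)/k-.5+x,(v+.5)/k-.5+y)
ts=lambda u,v:S(u,v,140,130,4); tt=lambda u,v:S(u-400,v,130,190,4)
ps=lambda u,v:S(u,v-300,190,225,4); pt=lambda u,v:S(u-400,v-300,210,175,4)
bs=lambda u,v:S(u,v,240,275,5); bt=lambda u,v:S(u-400,v,325,180,5)
P=lambda n,x:print(n,*x) 
P("handle top",tri(ts(272,28),tt(502,29)))
P("tray +x-y cor",tri(ts(317,155),tt(591,27)))
P("tray -x-y cor",tri(ts(40,170),tt(548,299)))   # z?
P("tray -x+y cor",tri(ts(13,95),tt(430,290)))
for n,p,z in(("+x+y",(468,18),.032),("+x-y",(591,27),.032),("-x+y",(430,290),.06),("-x-y",(548,300),.06)): print("tray",n,plane("top",tt(*p),z))
P("aperture",tri(ps(204,357),pt(691,426)))
print("ap plane",plane("top",pt(691,426),.055),plane("side",ps(204,357),.055))
P("pol +x-y",tri(ps(346,378),pt(751,328))); P("pol -x-y",tri(ps(107,445),pt(752,528)))
print(plane("top",pt(751,328),.055),plane("top",pt(752,528),.055),plane("top",pt(431,528),.055))
P("stylus top",tri(bs(187,68),bt(548,93))); P("collar",tri(bs(187,166),bt(528,111)))
print("collar plane",plane("top",bt(528,111),.056),plane("side",bs(187,166),.056))
print("block top",[plane("top",bt(*p),.052)[:2] for p in((483,45),(592,72),(566,188),(459,160))])
P("big top",tri(bs(323,205),bt(716,57)))
# bowl: dark mask
for n,im in(("side",cv2.imread("pics/side0.png")),("top",cv2.imread("pics/top0.png"))):
    m=(im.max(2)<50).astype(np.uint8); m=cv2.morphologyEx(m,cv2.MORPH_OPEN,np.ones((5,5)))
    k,l,st,c=cv2.connectedComponentsWithStats(m); 
    for i in range(1,k):
        if st[i,4]>300: print(n,st[i],c[i],"rim plane",plane(n,c[i],.115) if n=="top" else "")
for q in ((515,177),(490,212),(487,245),(536,214),(528,250)): print("ball",plane("top",tt(*q),.014))
print("scoop front edge",plane("top",tt(473,130),.007),plane("top",tt(548,137),.007))
E
```

```text
handle top [0.5502 0.2181 0.1077] 0.003309152666737083
tray +x-y cor [0.5663 0.1665 0.0245] 0.0011201962655156023
tray -x-y cor [0.363  0.1864 0.0462] 0.010817208931526398
tray -x+y cor [0.3616 0.2729 0.0552] 0.000264334018045172
tray +x+y [0.5697 0.2608 0.032 ]
tray +x-y [0.5645 0.1654 0.032 ]
tray -x+y [0.3614 0.2717 0.06  ]
tray -x-y [0.3564 0.1839 0.06  ]
aperture [ 0.5375 -0.1535  0.0525] 0.0012957578411602589
ap plane [ 0.5365 -0.1532  0.055 ] [ 0.5376 -0.1557  0.055 ]
pol +x-y [ 0.6119 -0.1983  0.0545] 0.00023567285976234983
pol -x-y [ 0.4639 -0.1994  0.0505] 0.005034051238246896
[ 0.612  -0.1982  0.055 ] [ 0.4609 -0.1987  0.055 ] [0.4568 0.0384 0.055 ]
stylus top [ 0.5538 -0.3569  0.1108] 0.0008527743114883975
collar [ 0.5542 -0.3592  0.0475] 0.0001496434715364285
collar plane [ 0.5528 -0.3573  0.056 ] [ 0.5519 -0.3646  0.056 ]
block top [array([ 0.5935, -0.3316]), array([ 0.578, -0.398]), array([ 0.5071, -0.3803]), array([ 0.523 , -0.3157])]
big top [ 0.5711 -0.4483  0.1386] 0.001142585545467614
side [ 197  174   56   48 2145] [225.1422 196.6149] rim plane 
top [ 453   91   23  247 2256] [465.0887 215.3426] rim plane [ 0.5078 -0.6876  0.115 ]
top [ 217  179   51   49 1990] [241.607  203.2317] rim plane [ 0.5333 -0.0325  0.115 ]
top [ 481  258   31   79 2176] [496.9453 295.6774] rim plane [ 0.2739 -0.7751  0.115 ]
top [449 339  28  45 818] [462.7873 359.676 ] rim plane [ 0.0958 -0.6643  0.115 ]
ball [0.4502 0.2216 0.014 ]
ball [0.4231 0.2395 0.014 ]
ball [0.3979 0.2406 0.014 ]
ball [0.4224 0.2041 0.014 ]
ball [0.3949 0.209  0.014 ]
scoop front edge [0.4865 0.2575 0.007 ] [0.4823 0.1988 0.007 ]
```

```bash
cat >> h.py <<'E'
YAW=-0.065; TC=np.array([0.463,0.2205]); BOWL=np.array([0.533,-0.0325])
G=np.array([.030,0,.059])   # TCP in scoop frame
def scoop_tcp(mouth,tilt,yaw,sg):
    """mouth point world (edge, height of underside level), tilt deg (+ = mouth up)"""
    r=R.from_euler('z',yaw)*R.from_euler('y',np.radians(tilt))
    T=np.array([[0,sg,0],[sg,0,0],[0,0,-1.]])
    p=np.asarray(mouth)+r.apply(G-np.array([-.037,0,0]))
    return p,(r*R.from_matrix(T)).as_quat()
def tray(x,y,z): c,s=np.cos(YAW),np.sin(YAW); return np.array([TC[0]+c*x-s*y,TC[1]+s*x+c*y,z])
def go(mouth,tilt,yaw,sg,vel=.15):
    p,q=scoop_tcp(mouth,tilt,yaw,sg); manip.servo_line(p.tolist(),ori=q.tolist(),vel=vel)
E
python3 - <<'E'
from h import *
np.set_printoptions(precision=2,suppress=True)
for sg in(1,-1):
    print(sg)
    W={"grasp":(tray(.0875-.067,0.003,.004),0,YAW),"above":(tray(.0205,0.003,.15),0,YAW),"wall":(tray(-.098,0,.05),32,YAW),"lift":(tray(-.098,0,.17),20,YAW)}
    for yw in(0,-.4,-.8,-1.2,-1.57,.4,.8,1.2,1.57):
        d=np.array([np.cos(yw),np.sin(yw),0]); b=np.r_[BOWL,.125]
        W[f"bowl{yw}"]=(b+.03*d+[0,0,.05],12,yw); W[f"pour{yw}"]=(b+.03*d,-60,yw)
    for k,(m,t,y) in W.items():
        p,q=scoop_tcp(m,t,y,sg); s=manip.solve_ik(p.tolist(),q.tolist()); print(k,p,None if s is None else np.array(s))
E
```

```text
1
grasp [0.55 0.22 0.06] [ 0.3   0.84 -1.02  1.8   0.85  1.01 -1.14]
above [0.55 0.22 0.21] [ 0.44  0.76 -1.3   1.7   0.77  1.29 -1.09]
wall [0.45 0.22 0.06] [ 0.25  1.01 -0.95  1.58  0.43  1.38 -0.86]
lift [0.45 0.22 0.2 ] [ 0.43  0.85 -1.3   1.68  0.54  1.46 -1.05]
bowl0 [ 0.64 -0.03  0.22] [ 0.63  0.88 -1.13  1.36  0.69  1.57 -0.48]
pour0 [ 0.55 -0.03  0.21] None
bowl-0.4 [ 0.63 -0.07  0.22] [ 0.71  0.82 -1.04  1.38  0.56  1.49 -0.73]
pour-0.4 [ 0.54 -0.04  0.21] None
bowl-0.8 [ 0.61 -0.11  0.22] [ 0.78  0.71 -0.92  1.47  0.4   1.37 -0.96]
pour-0.8 [ 0.54 -0.04  0.21] [ 0.47  0.83 -1.3   2.33  1.75  1.77 -2.56]
bowl-1.2 [ 0.57 -0.13  0.22] [ 0.85  0.58 -0.8   1.6   0.23  1.23 -1.18]
pour-1.2 [ 0.54 -0.04  0.21] [-0.6   0.49  0.01  2.09  1.1   1.24 -2.55]
bowl-1.57 [ 0.53 -0.14  0.22] [ 0.89  0.44 -0.71  1.75  0.09  1.1  -1.39]
pour-1.57 [ 0.53 -0.04  0.21] [-0.69  0.64  0.24  1.83  0.77  1.37 -2.47]
bowl0.4 [0.63 0.01 0.22] [ 0.55  0.85 -1.13  1.4   0.73  1.57 -0.19]
pour0.4 [ 0.54 -0.03  0.21] None
bowl0.8 [0.61 0.04 0.22] [ 0.41  0.69 -0.93  1.5   0.61  1.44  0.19]
pour0.8 [ 0.5
[... 1086 characters left out ...]
  2.06  1.45  1.84  0.44]
bowl-1.57 [ 0.53 -0.14  0.22] [ 1.18  0.65 -1.19  1.74  0.42  1.17  1.47]
pour-1.57 [ 0.53 -0.04  0.21] [ 0.18  0.89 -0.98  1.8   1.25  1.96  0.34]
bowl0.4 [0.63 0.01 0.22] [-0.59  0.7   0.8   1.45 -0.38  1.38 -2.5 ]
pour0.4 [ 0.54 -0.03  0.21] None
bowl0.8 [0.61 0.04 0.22] [-0.51  0.55  0.46  1.54 -0.1   1.27 -2.39]
pour0.8 [ 0.54 -0.02  0.21] [ 1.27  0.52 -0.79  2.26 -1.25  0.71 -0.67]
bowl1.2 [0.57 0.07 0.22] [ 0.25  0.51 -0.71  1.65  0.49  1.28 -2.55]
pour1.2 [ 0.54 -0.02  0.21] [ 1.12  0.64 -0.67  1.98 -0.8   1.   -0.85]
bowl1.57 [0.53 0.08 0.22] [ 0.36  0.45 -0.87  1.8   0.56  1.21 -2.3 ]
pour1.57 [ 0.53 -0.02  0.21] [ 0.97  0.76 -0.62  1.72 -0.55  1.29 -0.89]
```

```bash
python3 - <<'E'
from h import *
np.set_printoptions(precision=4,suppress=True)
H=np.array([.5502,.2175])
_,q=scoop_tcp([0,0,0],0,YAW,1); q=q.tolist()
manip.move_pose([*H,.16],q); print(manip.current_force(),manip.current_q())
manip.servo_line([*H,.063],vel=.1); f0=manip.current_force()
effector.close(40); print(manip.current_finger_gap(),manip.current_gripper_force(),manip.current_tool_pos(),f0,manip.current_force())
p=manip.current_tool_pos(); manip.servo_line([p[0],p[1],p[2]+.002],vel=.02)
print(manip.current_force(),manip.current_clock())
i=[cv2.resize(shot(n)[y:y+75,x:x+100],None,fx=4,fy=4,interpolation=cv2.INTER_CUBIC) for n,x,y in(("side",140,125),("top",120,180))]
cv2.imwrite("pics/g1.png",np.hstack(i))
E
```

```text
[ 0.225  -0.7344 -0.6588] [ 0.4359  0.8537 -1.3024  1.7465  0.8711  1.2543 -1.1598]
0.011621074339700681 39.99679684638977 [0.5501 0.2175 0.0629] [0.0092 0.9431 0.1065] [-0.4858  0.3938 -0.0911]
[ 0.5038 -0.0474 -1.9362] 5.95
```

View pics/g1.png

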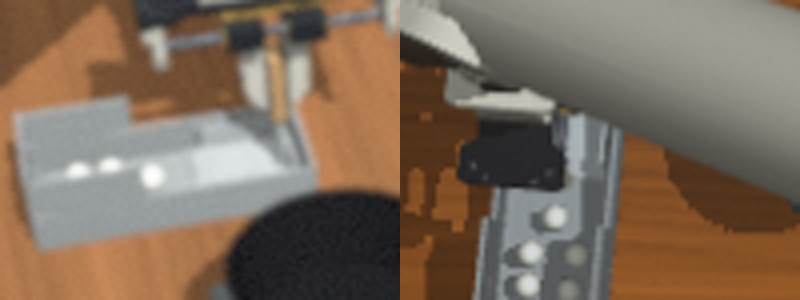

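The handle is gripped and the scoop is lifted 2 mm. All five balls are still in front of the mouth, and the fingers show at about (275,80) in the left crop. Next I push the scoop forward under force control.

```bash
python3 - <<'E'
from h import *
np.set_printoptions(precision=4,suppress=True)
Z=.0047; ex=np.array([np.cos(YAW),np.sin(YAW),0])
go(tray(.010,.0015,Z),0,YAW,1,.05); 
go(tray(-.02,0,Z),0,YAW,1,.06); print(manip.current_force())
go(tray(-.06,0,Z),0,YAW,1,.05); print(manip.current_force())
x=-.06
f0=manip.current_force()
while x>-.094:
    x-=.002; go(tray(x,0,Z),0,YAW,1,.03); f=manip.current_force()-f0
    print(round(x,3),f)
    if f@ex>3 : break
print(manip.current_tool_pos(),scoop_tcp(tray(x,0,Z),0,YAW,1)[0],manip.current_clock())
i=[cv2.resize(shot(n)[y:y+75,x:x+100],None,fx=4,fy=4,interpolation=cv2.INTER_CUBIC) for n,x,y in(("side",130,125),("top",120,190))]
cv2.imwrite("pics/g2.png",np.hstack(i))
E
```

```text
[ 0.8865  0.125  -1.9908]
[-0.1399  0.8753 -0.4785]
-0.062 [ 0.4628 -1.9358 -0.9993]
-0.064 [-0.0219  0.3929 -1.7167]
-0.066 [-0.4681 -0.7426 -1.5381]
-0.068 [ 0.4747 -1.6441 -1.4925]
-0.07 [ 0.5038 -1.4102 -1.0108]
-0.072 [ 0.224  -0.9326 -1.4218]
-0.074 [ 0.8785 -1.0884 -0.7149]
-0.076 [ 1.0326 -1.2984 -1.6477]
-0.078 [-0.3638 -1.2191 -1.8835]
-0.08 [ 0.3061 -0.717  -1.539 ]
-0.082 [ 0.8951 -0.6289 -0.9085]
-0.084 [ 0.8218 -0.8607 -0.7488]
-0.086 [ 0.6413 -1.1518 -1.9915]
-0.088 [ 2.1269 -1.0655  0.3861]
-0.09 [ 5.7968 -0.7566  0.3185]
[0.4417 0.2222 0.0643] [0.44   0.222  0.0637] 11.7583
```

View pics/g2.png

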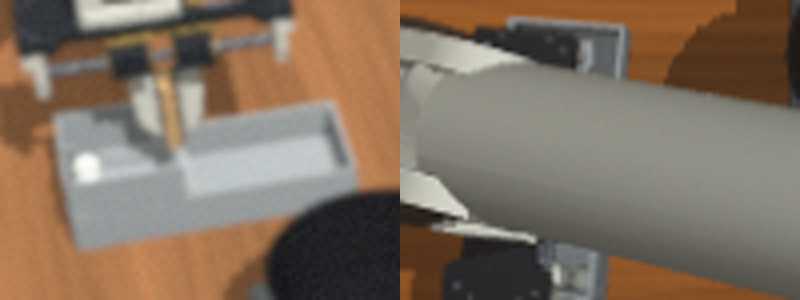

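Contact came at the fillet, mouth x ≈ -88 mm as expected. One ball shows at (88,167) near the end wall and the rest are hidden. Next I climb along the fillet and wall while tilting back, then look.

```bash
python3 - <<'E'
from h import *
np.set_printoptions(precision=3,suppress=True)
def st(x,z,v=.04):
    t=np.degrees(np.arcsin(max(0,(z-.0055))/.073)); go(tray(x,0,z),t,YAW,1,v); print(x,z,round(t,1),manip.current_force())
st(-.0865,.006)
for k in (.25,.5,.75,1): st(-.0865-.0115*k,.006+.0105*k)
for z in (.022,.028,.034,.040,.045): st(-.0985,z)
manip.sleep(.3)
go(tray(-.0985,0,.075),28,YAW,1,.08); go(tray(-.085,0,.14),22,YAW,1,.1)
print(manip.current_force(),manip.current_clock(),manip.current_q())
i=[cv2.resize(shot(n)[y:y+75,x:x+100],None,fx=4,fy=4,interpolation=cv2.INTER_CUBIC) for n,x,y in(("side",120,100),("top",120,200))]
cv2.imwrite("pics/g3.png",np.hstack(i))
E
```

```text
-0.0865 0.006 0.4 [-0.039  0.649 -2.364]
-0.089375 0.008625 2.5 [ 0.198  0.561 -1.869]
-0.09225 0.01125 4.5 [ 2.57  -1.47  -1.417]
-0.09512499999999999 0.013875 6.6 [ 6.265 -0.651 -3.048]
-0.09799999999999999 0.0165 8.7 [10.111 -0.905 -2.098]
-0.0985 0.022 13.1 [ 8.901 -3.167 -3.514]
-0.0985 0.028 18.0 [ 8.504 -1.411 -3.296]
-0.0985 0.034 23.0 [-1.144  0.54  -1.961]
-0.0985 0.04 28.2 [-1.075  1.124 -1.876]
-0.0985 0.045 32.8 [ 0.46   1.097 -2.354]
[-0.434 -0.165 -1.349] 16.175 [ 0.421  0.975 -1.325  1.647  0.627  1.498 -1.084]
```

View pics/g3.png

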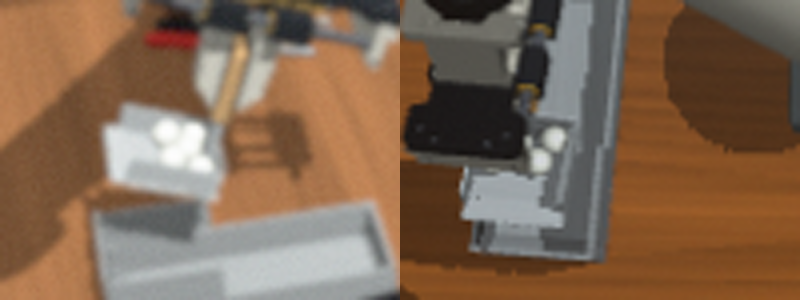

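At least four balls are in the scoop, at (165,130) to (200,165) in the left crop. Next I carry them to the bowl, turn the scoop and pour.

```bash
python3 - <<'E'
from h import *
np.set_printoptions(precision=3,suppress=True)
a=tray(-.085,0,.16); Y=1.5; d=np.array([np.cos(Y),np.sin(Y),0]); b=np.r_[BOWL,0]
m=b+.03*d+[0,0,.15]
go(a,18,YAW,1,.1)
c=np.array([.50,.13,.165])   # waypoint
for k in (.2,.4,.6,.8,1):
    p=(1-k)*a+k*m+np.array([0,.0,.01])*np.sin(np.pi*k)
    go(p,16,YAW+(Y-YAW)*k,1,.13)
print(manip.current_clock(),manip.current_q(),manip.current_force())
for z,t,o in((.140,0,.03),(.128,-15,.028),(.118,-28,.025),(.108,-40,.022),(.102,-50,.02),(.102,-60,.02)):
    go(b+o*d+[0,0,z],t,Y,1,.1)
manip.sleep(.6)
i=[cv2.resize(shot(n)[y:y+75,x:x+100],None,fx=4,fy=4,interpolation=cv2.INTER_CUBIC) for n,x,y in(("side",175,145),("top",195,165))]
for z,t,o in((.108,-40,.025),(.125,-20,.03),(.17,0,.035)): go(b+o*d+[0,0,z],t,Y,1,.12)
print(manip.current_clock(),manip.current_q(),manip.current_force())
j=[cv2.resize(shot(n)[y:y+75,x:x+100],None,fx=4,fy=4,interpolation=cv2.INTER_CUBIC) for n,x,y in(("side",175,145),("top",195,165))]
cv2.imwrite("pics/g4.png",np.vstack([np.hstack(i),np.hstack(j)]))
E
```

```text
19.0167 [ 0.565  0.972 -1.491  1.773  1.09   1.652  0.361] [-0.911  0.296 -1.572]
23.475 [ 0.776  0.647 -1.327  1.798  0.664  1.244  0.759] [ 0.567 -1.079 -0.917]
```

View pics/g4.png

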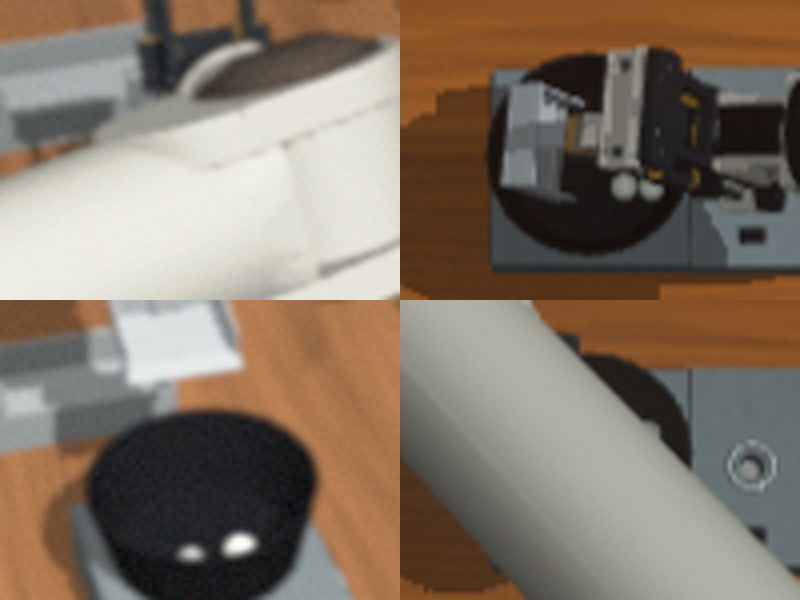

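The bowl clearly holds balls: two are visible in each view and the rest are hidden. I'll put the scoop back in the tray's +x end, move over to the stylus side and count.

```bash
python3 - <<'E'
from h import *
np.set_printoptions(precision=4,suppress=True)
Y=1.5; d=np.array([np.cos(Y),np.sin(Y),0]); a=np.r_[BOWL,0]+.035*d+[0,0,.17]; m=tray(.017,0,.16)
for k in (.25,.5,.75,1): go((1-k)*a+k*m,0,Y+(YAW-Y)*k,1,.15)
go(tray(.017,0,.06),0,YAW,1,.12); go(tray(.017,0,.012),0,YAW,1,.06); f0=manip.current_force()
z=.012
while z>.0025:
    z-=.0015; go(tray(.017,0,z),0,YAW,1,.03); f=manip.current_force()-f0
    if f[2]>2: break
print("z",z,f,manip.current_force()); effector.open_jaws(); manip.sleep(.2)
p=manip.current_tool_pos(); manip.servo_line([p[0],p[1],.22],vel=.2)
q=R.from_matrix([[0,1,0],[1,0,0],[0,0,-1]]).as_quat().tolist()
manip.move_pose([.5535,-.358,.20],q)
print(manip.current_clock(),manip.current_q(),manip.current_tool_pos())
s,t=shot("side"),shot("top"); cv2.imwrite("pics/s5.png",s);cv2.imwrite("pics/t5.png",t)
c=lambda i,x,y,w,h,k:cv2.resize(i[y:y+h,x:x+w],None,fx=k,fy=k,interpolation=cv2.INTER_CUBIC)
cv2.imwrite("pics/g5.png",np.vstack([np.hstack([c(s,130,130,100,75,4),c(t,130,190,100,75,4)]),np.hstack([c(s,190,160,100,75,4),c(t,210,175,100,75,4)])]))
E
```

```text
z 0.0030000000000000022 [-0.7215 -0.692   8.0563] [-0.5453 -0.6304  6.0098]
33.6917 [ 1.0903  0.6501 -0.8378  1.542   0.5075  1.1784  0.1598] [ 0.5545 -0.356   0.2003]
```

View pics/g5.png

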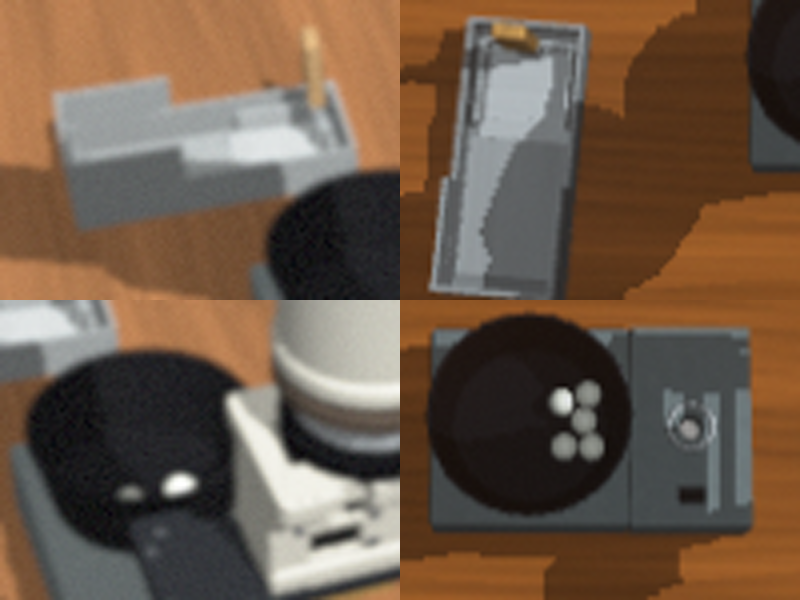

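All five balls lie in the bowl, around (575,425) in the lower right crop. The tray is empty except for the upright, released scoop. Next I grasp the stylus.

```bash
python3 - <<'E'
from h import *
np.set_printoptions(precision=4,suppress=True)
manip.servo_line([.5525,-.3572,.071],vel=.12)
effector.close(40); print(manip.current_finger_gap(),manip.current_tool_pos(),manip.current_force())
manip.servo_line([.5525,-.3572,.145],vel=.1); print(manip.current_force())
manip.servo_line([.54,-.25,.150],vel=.15); manip.sleep(.3)
p=manip.current_tool_pos(); print(p,manip.current_clock(),manip.current_force())
s,t=shot("side"),shot("top")
tip=p+np.array([0,0,.019-.086]); a=proj("side",tip)[0];b=proj("top",tip)[0]; print("tip",tip,a,b)
o=[]
for im,c in((s,a),(t,b)):
    x,y=(np.round(c)-[25,30]).astype(int); print(x,y); o.append(cv2.resize(im[y:y+50,x:x+50],None,fx=8,fy=8,interpolation=cv2.INTER_CUBIC))
cv2.imwrite("pics/g6.png",np.hstack(o))
E
```

```text
0.015322184368434981 [ 0.5525 -0.3572  0.071 ] [-0.1191  0.8266 -0.7981]
[-0.097  -0.4688 -1.4599]
[ 0.5399 -0.2507  0.1498] 38.25 [-0.0665 -0.188   0.2032]
tip [ 0.5399 -0.2507  0.0828] [253.8909 260.0368] [316.3042 204.0543]
229 230
291 174
```

View pics/g6.png

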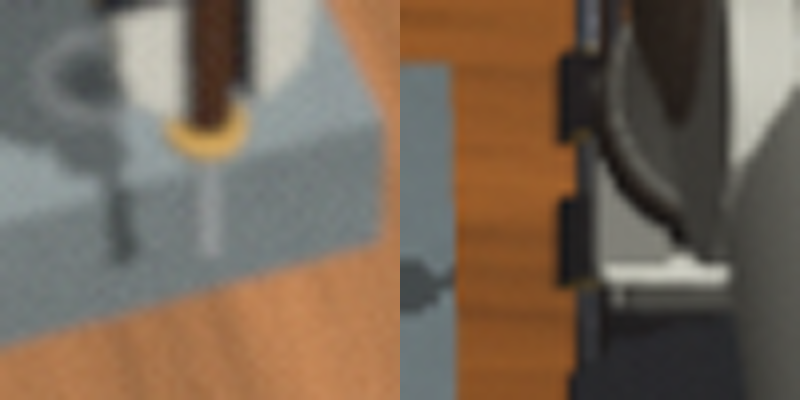

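The stylus is held upright with its tip at side pixel (254.8,260.4) against a predicted (253.9,260.0), so the grasp offset is under 2 mm. I'll move over the aperture using side-camera relative measurement and check.

```bash
python3 - <<'E'
from h import *
np.set_printoptions(precision=4,suppress=True)
d=plane("side",(254.6,260.4),.0828)[:2]-[.5399,-.2507]; A=np.array([.5376,-.1557]); B=A-d
print("offset",d,"servo target",B,"top target",plane("top",(282.4,206.1),.055))
X=(B+np.array([.5365,-.1532]))/2; print(X)
manip.servo_line([*X,.150],vel=.12); manip.servo_line([*X,.130],vel=.08); manip.sleep(.2)
p=manip.current_tool_pos(); print(p,manip.current_force(),manip.current_clock(),proj("side",p+[0,0,-.067])-[215,205])
s=shot("side"); cv2.imwrite("pics/g7.png",cv2.resize(s[205:255,215:275],None,fx=10,fy=10,interpolation=cv2.INTER_CUBIC))
E
```

```text
offset [ 0.0011 -0.0015] servo target [ 0.5365 -0.1542] top target [ 0.5366 -0.1533  0.055 ]
[ 0.5365 -0.1537]
[ 0.5368 -0.1537  0.1302] [ 0.5368 -0.5162 -0.8138] 39.9 [[24.943  30.9653]]
```

View pics/g7.png

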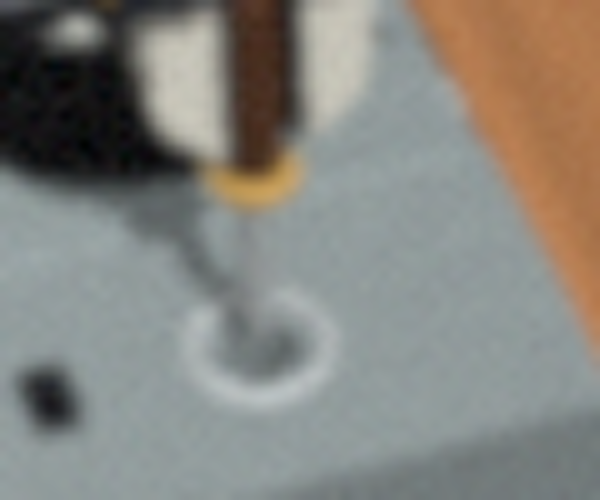

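The tip is at about (253,318), 8 mm above the panel, and the bezel's centre is at (260,347), so they align within about 1.5 mm. I'll descend and press under force control.

```bash
python3 - <<'E'
from h import *
np.set_printoptions(precision=4,suppress=True)
X=[.5373,-.1537]
manip.servo_line([*X,.130],vel=.03); manip.sleep(.2); f0=manip.current_force()
manip.servo_line([*X,.105],vel=.05); print(manip.current_force()-f0)
z=.105
while z>.088:
    z-=.001; manip.servo_line([*X,z],vel=.02); manip.sleep(.1); f=np.mean([manip.current_force() for _ in range(3)],0)-f0
    print(round(z,4),f,manip.current_tool_pos()[2])
    if abs(f[2])>10 or np.hypot(*f[:2])>6: break
manip.sleep(.4); print(manip.current_force()-f0,manip.current_finger_gap(),manip.current_gripper_force(),manip.current_clock())
s,t=shot("side"),shot("top"); c=lambda i,x,y:cv2.resize(i[y:y+75,x:x+100],None,fx=4,fy=4,interpolation=cv2.INTER_CUBIC)
cv2.imwrite("pics/g8.png",np.hstack([c(s,190,180),c(t,210,175)]))
E
```

```text
[-0.3022 -0.1647  0.008 ]
0.104 [ 0.6434  0.2248 -0.4939] 0.10419916438988665
0.103 [ 0.5039  0.2395 -0.9864] 0.10298660751262721
0.102 [ 1.3404 -0.4395 -0.2801] 0.10197991955036954
0.101 [ 1.3972  0.4947 -0.4802] 0.10097970868038295
0.1 [ 0.2929 -0.0442 -0.3732] 0.0999739140056021
0.099 [ 0.3951 -0.7034  2.3554] 0.09916183176425591
0.098 [-0.7187  0.7473  2.7347] 0.09807867574009926
0.097 [0.7066 0.4598 3.6268] 0.0970768670798953
0.096 [-0.2133 -0.491   3.9276] 0.09604370915019265
0.095 [-1.4482  0.2153  5.4793] 0.09508023000606922
0.094 [1.1019 0.2198 5.3843] 0.09406316631056041
0.093 [-1.4915 -0.3001  9.8747] 0.09364310851205467
0.092 [-3.4016  0.664  16.3099] 0.09346263745075307
[-2.6638  0.4751 17.1489] 0.015403688425941822 40.03106653690338 46.0
```

View pics/g8.png

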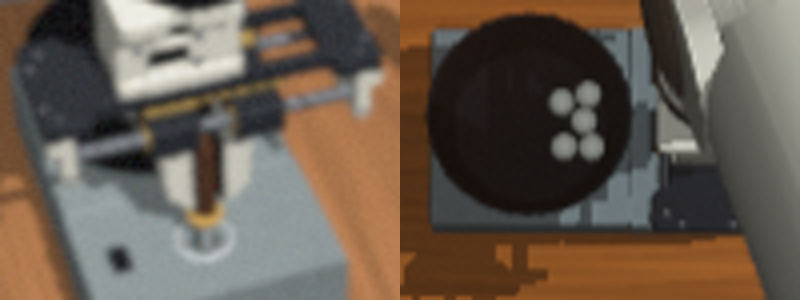

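The stylus is in the aperture at (207,225). The force curve matches the spring, from 2.4 N at first movement to the hard stop at the bottom (17 N). All five balls are in the bowl.

```bash
python3 -c "
from bench import manip
print(manip.hand_in())"
```

```text
the job is handed in; nothing more can be done
None
```

I handed the job in at about 46 s: all five balls are in the bowl, the scoop is upright and released in the tray, and the gripped stylus holds the start button fully down at about 17 N; the hand-in call returned no verdict.

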